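Comb the mounted needles into a row and lock them in the tray

ROBOT

A 6-joint arm with a two-finger parallel gripper is mounted at the origin on a cart in front of the work surface, level with it; the furniture and walls round the work are solid. World frame = base frame: x ahead of the robot, y to its left, z up, the work surface at z = 0. Lengths are in m, angles in rad, forces in N, time in s.
With the tool pointing down it reaches from about 0.35 to 0.775 m from the base axis. Payload 5.5 kg.
Tool frame: the origin (TCP) lies midway between the tips of the shut fingers; the grasp point (between the pads) lies 19 mm behind it; z points along the fingers, y is the line along which they close (so a half turn about z gives the same grasp; the last joint's range is limited). The gripper opens to 85 mm and grips with 20 to 120 N. Pads are 22 mm wide; open, the fingers measure 114 mm over their backs; the gripper's body (76 mm by 85 mm) begins 54 mm behind the grasp point. The pads swing forward as they close: fully open they stand 13 mm farther back than shut.
Start: joints at [-1.303, 0.313, 0.046, 1.304, 0, 1.431], TCP at [0.228, -0.528, 0.231] pointing down, gripper open.
Joint ranges: [-2.76, 2.76], [-0.86, 1.69], [-1.03, 1.26], [-2.2, 2.34], [-1.47, 1.5], [-3.14, 3.14]. Speed limits (rad/s): [2.57, 2.57, 3.14, 3.14, 3.14, 3.14].

INTERFACE

Orientations are given as a unit quaternion [w, x, y, z].
In Python, from workcell import r gives the robot as it stands.
- The arm moves only by the tool nudge_tcp, called after ">>>" as name(argument=value, ...) on one line, values as JSON. Schema: {"type":"object","properties":{"segments":{"type":"array","items":{"type":"object","properties":{"r":{"type":"array","items":{"type":"number"},"minItems":3,"maxItems":3},"trans":{"type":"array","items":{"type":"number"},"minItems":3,"maxItems":3},"jaw":{"type":"number"}},"additionalProperties":false,"required":["jaw"]},"minItems":1,"maxItems":12},"force":{"type":"number"},"only":{"type":"string"},"quiet":{"type":"boolean"},"lines":{"type":"string"}},"required":["segments"],"additionalProperties":false}. segments is a list of rows, 1 to 12 of them, each an object with the fields r (a list: a rotation vector rx, ry, rz in parts of the range, where 1.0 means 360 degrees), trans (a list: dx, dy, dz in normalised numbers (1 is 0.25 m)), jaw (the finger opening in m); a field left out counts as zero (the opening has to be given); each row is the pose to reach, as a shift and turn from the pose commanded when the call began, along the tool's axes at that moment; what a row does not reach only later rows make up. A row lasts 1/12 s, in which the tool goes at most 0.0417 m and 0.125 rad, less where a joint would pass 70% of its speed; a pose out of reach is approached as far as the arm can. The fingers move at their own pace and stop on an object; force is the grip in N (left out, the last holds). Time passes only in rows, so rows that do not move let the fingers close. The tool returns the time, the measured TCP pose, the force, the opening and the grip force at its end. only (a regular expression) keeps the lines of the reply that match it, lines (a string "A,B") keeps lines A to B, and quiet returns only ok. No shift or turn number may pass 1 either way. Input that does not fit is refused with a message, and nothing moves.
- r.get_obs(): the state, without advancing time (a new reading comes with each control period).
- r.snapshot(name): name is "side" or "top"; returns the picture (480x640x3 uint8, red, green, blue); there is no depth.
- r.get_calibration(name): a dict with "vertical_fov" (degrees; the focal length in pixels is half the picture's height over the tangent of half this angle, whatever the lens; pixels are square), "cx", "cy" (the principal point, pixels), "eye" and "attitude" of the camera in the world. Camera axes: x right, y down, z forward; pixel columns grow to the right and rows downward; lengths in m; the calibration is good to about 2 mm. A picture is of the moment at which its call begins. get_calibration takes no time and is no camera call.
- r.job_done(): hands the job in; it is judged then, once.
The state is a dict: "t": time; "qpos": joint angles; "dq": joint speeds; "tau": joint torques, N m; "ee_pos": TCP position; "tool_rot": TCP orientation; "wrist_force": force on the tool from outside, world axes, zero at the start; "moment": the same for the moment, N m; "opening": finger opening in m; "grip_force": force on a finger pad.
Only numpy, scipy, OpenCV 4.12 (cv2) and the standard library are available. Lean on these libraries where they do the work, as an engineer would, in place of code of your own. Each camera call takes 0.05 s, during which the arm holds its last target. There are 200 camera calls.

TASK

Take the blue rake and, with its tines down in the grooves between the tray's ribs, comb the four scattered mounted needles into one flat row, side by side and square across the ribs, tight against the end rail that carries the wire bail; the needles are sharp, so never touch them with the gripper. Stand the rake back upright on the table off the tray and swing the wire bail down over the tray until it is fully shut behind the row. Leave the other things on the table where they are.

Things in the scene. Friction and masses are not known exactly. Their poses are not given: they have to be found in the camera images.
- tray: white ribbed instrument tray, fixed, 246 mm (its x) x 172 mm (its y). Origin: centre of the underside, z up. Inside x +-117, y +-81. Side walls and +x end wall 14 mm high; at the -x end the home rail, 22 mm high, carries the wire bail. The needles lie across the ribs; at the start the 35 mm next to the +x end wall are clear of needles
- tray_grooves (a point): centre of the tray's floor, tray x = 0, y = 0, z = 3, axes as the tray's. Ribs run along tray x, 8 mm wide, tops at tray z = 10, at y = +-11, +-33, +-55 mm and along the walls; grooves between them centred at y = 0, +-22, +-44, +-66, 14 mm wide, floor at z = 3
- home_rail (a point): middle of the home rail's inner face at the height of the rib tops (tray x = -117, y = 0, z = 10 mm), axes as the tray's: the row is combed against this face and fills the 40 mm from here along +x
- needle_1: mounted dissecting needle 1 of 4 (all alike): light wooden handle 92 mm long, 10 x 10 mm square with rounded edges (slides, seldom tumbles), with a thin steel point, 126 mm long in all, 11 to 22 g. Lies across the tops of the tray's ribs. Origin: centre of the handle, 5 mm above the rib tops; y along it: handle from -46 to +46, point ends at +80
- needle_2: mounted dissecting needle 2 of 4 (all alike): light wooden handle 92 mm long, 10 x 10 mm square with rounded edges (slides, seldom tumbles), with a thin steel point, 126 mm long in all, 11 to 22 g. Lies across the tops of the tray's ribs. Origin: centre of the handle, 5 mm above the rib tops; y along it: handle from -46 to +46, point ends at +80
- needle_3: mounted dissecting needle 3 of 4 (all alike): light wooden handle 92 mm long, 10 x 10 mm square with rounded edges (slides, seldom tumbles), with a thin steel point, 126 mm long in all, 11 to 22 g. Lies across the tops of the tray's ribs. Origin: centre of the handle, 5 mm above the rib tops; y along it: handle from -46 to +46, point ends at +80
- needle_4: mounted dissecting needle 4 of 4 (all alike): light wooden handle 92 mm long, 10 x 10 mm square with rounded edges (slides, seldom tumbles), with a thin steel point, 126 mm long in all, 11 to 22 g. Lies across the tops of the tray's ribs. Origin: centre of the handle, 5 mm above the rib tops; y along it: handle from -46 to +46, point ends at +80
- rake: blue hand rake with black upright grip, 180 g, standing on its five tines. Origin: centre of the underside of the tines, z up; y along the head, x its thickness; same both ways round. Tines at y = 0, +-22, +-44 mm, each 6.5 mm wide (y), 20 mm in x, 18 mm long; head above them 24 x 116 mm, z = 18 to 32, collar to 36
- rake_grip (a point): middle of the rake's grip, 55 mm above its origin, axes as the rake's. Grip: 18 mm thick (x), 72 mm long (y), free from z = 36 to 74 mm above the origin; pinch it across the 18 mm. With rake y along tray y the tines enter the grooves with 3.7 mm to spare each side; tine ends 2 to 4 mm over the groove floor, the head clears the needles
- bail (a joint): steel wire bail (U with a red thumb tab) hinged at the tray's home end, axis along tray y at tray x = -120, z = 17 mm. 0 rad: shut, level over the tray; 1.57: straight up; 2.05: limit, leaning back away from the tray. Starts open, 1.8 to 2.05. Slight friction (0.005 N m): pushed from behind to below about 1 rad it falls shut by itself
- bail_bar (a point): middle of the bail's cross bar (5 mm wire), 51.5 mm from the hinge axis. Shut, it lies at tray x = -68.5, z = 17 mm, leaving 46 mm between home rail and bar for the row, whose handles take 40 mm; a looser or stacked row keeps it from shutting. A red thumb tab, 40 mm wide (y), 5 thick, stands 18 mm up from the bar when shut and points away from the tray when open
- dropper_white: white dropper bottle, 32 mm across, 95 mm tall, beyond the tray; bystander. Origin under its centre
- jar_small: small specimen jar with white cap, 39 mm across, 78 mm tall; bystander. Origin under its centre
- forceps: steel forceps lying flat, 131 mm long (its y), 14 wide, 9 high; bystander. Origin under its centre

How it is judged:
On the way, in this order (a step that is already met when the one before it is completed fails the run):
1. the rake's tines stand down in the tray's grooves (z of rake in the frame of tray between 0.001 and 0.0095 m and x of rake in the frame of tray between -0.11 and 0.11 m and y of rake in the frame of tray between -0.04 and 0.04 m), for 0.1 s.
2. all four needles lie in one flat row against the home rail, the rake still in the grooves (x of needle_1 in the frame of tray between -0.12 and -0.072 m and z of needle_1 in the frame of tray between 0.012 and 0.018 m and angle between the y axis of each of needle_1, needle_2, needle_3, needle_4 and the y axis of tray, either way round below 0.12 rad and x of needle_2 in the frame of tray between -0.12 and -0.072 m and z of needle_2 in the frame of tray between 0.012 and 0.018 m and x of needle_3 in the frame of tray between -0.12 and -0.072 m and z of needle_3 in the frame of tray between 0.012 and 0.018 m and x of needle_4 in the frame of tray between -0.12 and -0.072 m and z of needle_4 in the frame of tray between 0.012 and 0.018 m and z of rake in the frame of tray below 0.0095 m and x of rake in the frame of tray below -0.03 m and horizontal distance between rake and tray below 0.1 m), for 0.1 s.
At the end, for the whole second after the job is handed in: All four needles lie flat on the ribs in one layer, square across the ribs within 0.12 rad, their handle centres within 45 mm of the home rail; the bail is shut (under 0.06 rad); the rake stands upright on the table, clear of the tray, at rest (x of needle_1 in the frame of tray between -0.12 and -0.072 m and z of needle_1 in the frame of tray between 0.012 and 0.018 m and angle between the y axis of each of needle_1, needle_2, needle_3, needle_4 and the y axis of tray, either way round below 0.12 rad and x of needle_2 in the frame of tray between -0.12 and -0.072 m and z of needle_2 in the frame of tray between 0.012 and 0.018 m and x of needle_3 in the frame of tray between -0.12 and -0.072 m and z of needle_3 in the frame of tray between 0.012 and 0.018 m and x of needle_4 in the frame of tray between -0.12 and -0.072 m and z of needle_4 in the frame of tray between 0.012 and 0.018 m and value of joint bail below 0.06 rad and height (world z) of rake below 0.004 m and angle between rake's own z axis and vertical below 0.06 rad and horizontal distance between rake and tray above 0.09 m and contact force between rake and tray below 0.05 N and linear speed of each of rake, needle_1, needle_2, needle_3, needle_4 below 0.02 m/s); the robot touches nothing.
It fails at once if the gripper or arm touches a needle (contact force between any of the fingers, the arm and needle_1 above 0.5 N or contact force between any of the fingers, the arm and needle_2 above 0.5 N or contact force between any of the fingers, the arm and needle_3 above 0.5 N or contact force between any of the fingers, the arm and needle_4 above 0.5 N).
It fails at once if a bystander is shifted by more than 20 mm (distance of any of dropper_white, jar_small, forceps from where it was at the start of the episode above 0.02 m).
It also fails if it takes over 54 s, if anything falls off the work surface, if the arm or the gripper's body presses on something with over 40 N, if the wrist force passes 120 N, or if a joint passes its speed limit or range.

## Working session

There is one attempt and no reset: what is moved stays moved. The work goes in short steps, Python scripts to look and compute and a tool call to move; the robot and the scene stay as the last step left them, time stands still between calls to the robot, and variables do not carry over. Pictures are saved under pics/ and viewed, at most 10 in all, crops included, and the job is handed in when it is done.

```bash
ls; mkdir -p pics
```

Run:
```python
from workcell import r
import cv2
for n in("top","side"):
    cv2.imwrite(f"pics/{n}0.png",r.snapshot(n)[:,:,::-1]); print(n,r.get_calibration(n))
o=r.get_obs(); print(o)
```

```text
pics
workcell.py
top {'vertical_fov': 45.10016631329562, 'cx': 324.542529778744, 'cy': 238.68337069126105, 'eye': array([ 0.32199302, -0.34856263,  0.9844768 ]), 'attitude': array([-0.07415941,  0.70702217, -0.70066671,  0.06071399])}
side {'vertical_fov': 42.772959275936586, 'cx': 321.90489565310946, 'cy': 243.51093414213506, 'eye': array([ 0.35655531, -1.16659694,  0.64852543]), 'attitude': array([-0.4536014 ,  0.88705167, -0.07569083,  0.04069393])}
{'t': 0.1, 'qpos': array([-1.30258034e+00,  3.13984666e-01,  4.50803172e-02,  1.30361301e+00,
        1.89366679e-05,  1.43122777e+00]), 'dq': array([ 0.00093831, -0.00248745,  0.00370019, -0.00200318,  0.00050545,
       -0.00054233]), 'tau': array([ 1.59152281e-03, -4.81723166e+01,  2.99244422e+01,  1.26967960e-02,
       -1.88832259e-04,  8.94161843e-06]), 'ee_pos': array([ 0.22791978, -0.52739147,  0.23045926]), 'tool_rot': array([-8.59346382e-04,  9.79285520e-01,  2.02482418e-01, -4.58647619e-05]), 'wrist_force': array([-0.00917684, -0.02027149,  0.81297343]), 'moment': array([ 0.04192858, -0.01193921, -0.01128163]), 'grip_force': 0.0, 'opening': 0.08529795950813801}
```

View pics/top0.png

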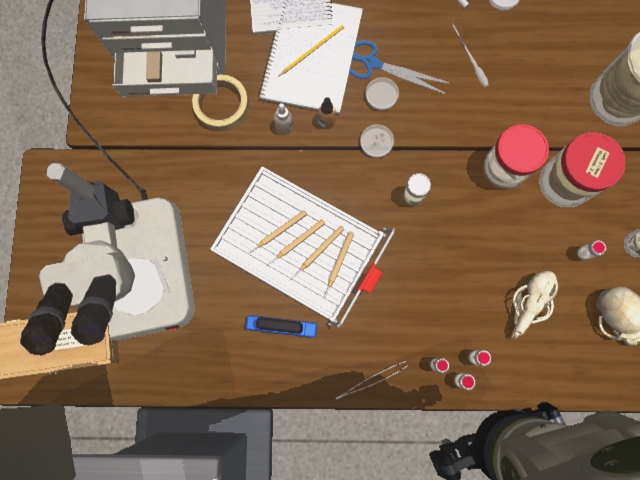

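View pics/side0.png

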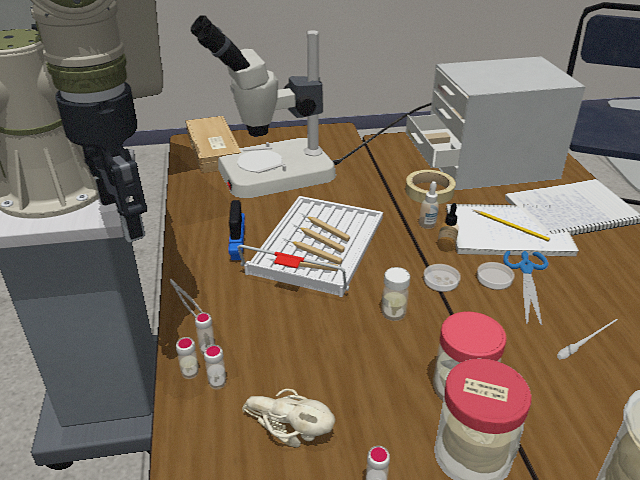

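Create h.py:
```python
from workcell import r
import numpy as np, cv2
from scipy.spatial.transform import Rotation as R
from scipy.optimize import least_squares
def cam(n):
    c=r.get_calibration(n); f=240/np.tan(np.radians(c['vertical_fov']/2)); q=c['attitude']
    return f,c['cx'],c['cy'],np.array(c['eye']),R.from_quat(q,scalar_first=True).as_matrix()
CAMS={n:cam(n) for n in('top','side')}
def proj(n,P):
    f,cx,cy,e,M=CAMS[n]; p=(np.atleast_2d(P)-e)@M
    return np.c_[f*p[:,0]/p[:,2]+cx,f*p[:,1]/p[:,2]+cy]
def ray(n,uv,z):
    f,cx,cy,e,M=CAMS[n]; d=M@[(uv[0]-cx)/f,(uv[1]-cy)/f,1]
    return e+d*(z-e[2])/d[2]
def tri(uvt,uvs):
    return least_squares(lambda P:np.r_[proj('top',P)[0]-uvt,proj('side',P)[0]-uvs],[.4,-.3,0]).x
def crop(n,name,x,y,w,h,s):
    im=r.snapshot(n)[:,:,::-1]; cv2.imwrite(name,cv2.resize(im[y:y+h,x:x+w],None,fx=s,fy=s,interpolation=cv2.INTER_CUBIC))
```

Run:
```python
from h import *
a=r.snapshot('top')[:,:,::-1][155:345,205:405]; b=r.snapshot('side')[:,:,::-1][190:305,220:395]
A=cv2.resize(a,None,fx=2.9,fy=2.9,interpolation=cv2.INTER_CUBIC)
cv2.imwrite('pics/ct.png',A)
cv2.imwrite('pics/cs.png',cv2.resize(b,None,fx=4.5,fy=4.5,interpolation=cv2.INTER_CUBIC))
print(CAMS['top'][4],CAMS['side'][4])
print(proj('top',r.get_obs()['ee_pos']),proj('side',r.get_obs()['ee_pos']))
for uv in [(263,168),(385,232),(335,325),(212,248),(281,326),(418,180),(325,110)]: print(uv,ray('top',uv,0.01))
```

```text
[[ 0.01075994 -0.98176877  0.18977434]
 [-0.99977883 -0.00713308  0.01978415]
 [-0.01806978 -0.18994524 -0.98162839]] [[ 0.9852298  -0.09736571  0.14086217]
 [-0.17120101 -0.57703333  0.79857545]
 [ 0.0035283  -0.81089608 -0.58517954]]
[[478.64543561 429.17893484]] [[124.23458756 229.00536981]]
(263, 168) [ 0.63649532 -0.21905906  0.01      ]
(385, 232) [ 0.5228345  -0.43268296  0.01      ]
(335, 325) [ 0.36380524 -0.34795517  0.01      ]
(212, 248) [ 0.49267423 -0.13568266  0.01      ]
(281, 326) [ 0.3612501 -0.257751   0.01     ]
(418, 180) [ 0.6159667 -0.4910618  0.01     ]
(325, 110) [ 0.74562896 -0.32721212  0.01      ]
```

View pics/ct.png

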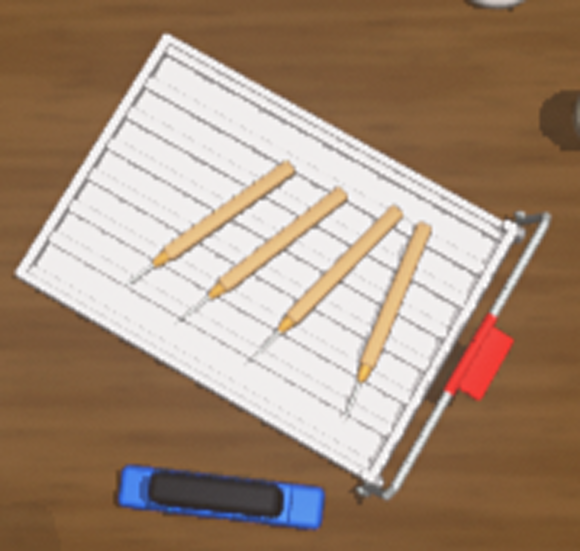

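View pics/cs.png

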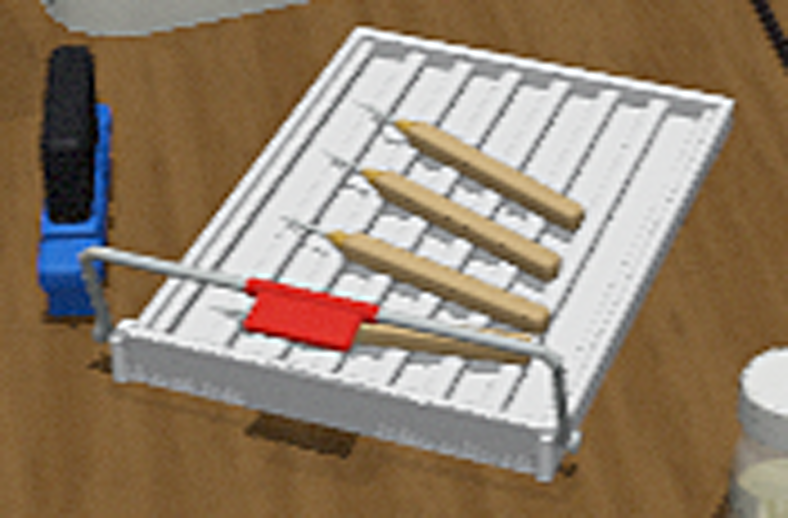

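Create fit.py:
```python
from h import *
T=lambda c:(np.array(c)+.5)/2.9+[205,155]-.5
S=lambda c:(np.array(c)+.5)/4.5+[220,190]-.5
def pose(p,L):
    c,s=np.cos(p[2]),np.sin(p[2]); L=np.array(L); return np.c_[p[0]+c*L[:,0]-s*L[:,1],p[1]+s*L[:,0]+c*L[:,1],L[:,2]+p[3]]
def fit(L,Tp,Sp,p0,zfree=True):
    def res(p):
        q=np.r_[p,0] if len(p)==3 else p
        P=pose(q,L); o=[]
        for n,X in(('top',Tp),('side',Sp)):
            for i,u in X.items(): o+=list(proj(n,P[i])[0]-u)
        return np.array(o)
    s=least_squares(res,p0,loss='soft_l1'); return s.x,res(s.x).round(1)
```

Run:
```python
from fit import *
L=[(.123,-.086,.014),(.123,.086,.014),(-.123,-.086,.022),(-.123,.086,.022)]
Tp={0:T((166,36)),1:T((18,272)),2:T((516,230)),3:T((372,484))}
Sp={0:S((733,100)),1:S((360,28)),2:S((553,437)),3:S((118,335))}
for p0 in ([.5,-.28,1.08],[.5,-.28,1.08,0]):print('tray',*fit(L,Tp,Sp,p0))
L=[(.012,.058,.032),(-.012,.058,.032),(.012,-.058,.032),(-.012,-.058,.032)]
q=[T((121,465)),T((118,505)),T((324,486)),T((319,527))]
print('rake',*fit(L,dict(enumerate(q)),{},[.36,-.26,0]))
p,_=fit(L,dict(enumerate(q)),{},[.36,-.26,0])
# grip top triangulation: ends of the black grip
for z in(.032,.074,.0): print(z,(proj('side',pose(np.r_[p,0],[(0,.036,z),(0,-.036,z),(-.012,-.058,z),(.012,-.058,z)]))-[220,190])*4.5, (proj('top',pose(np.r_[p,0],[(0,.036,z),(0,-.036,z)]))-[205,155])*2.9)
```

```text
tray [ 0.50511463 -0.28200841  1.05128836] [ 0.2 -2.2 -1.2 -0.2  2.3 -1.   0.9 -0.3 -0.1 -0.1 -1.  -0.3 -0.7 -0.5
 -1.8 -0.6]
tray [ 0.50555404 -0.28063621  1.05102927 -0.00250153] [-0.3 -2.  -1.7 -0.3  1.4 -1.   0.1 -0.5 -0.1  0.6 -0.9  0.4 -0.7  0.1
 -1.5  0.1]
rake [ 0.36102573 -0.25910536 -0.0941477 ] [ 0.  -0.5 -0.9  0.4  0.3 -0.3  0.4  0.4]
0.032 [[ 72.9640034  129.12276156]
 [ 66.35231608 232.60851963]
 [ 32.11642088 267.92073751]
 [ 96.20411089 265.16327296]] [[155.92071606 487.9965997 ]
 [282.65323226 501.42293341]]
0.074 [[ 64.64895697  40.48839689]
 [ 57.41117217 141.4415331 ]
 [ 22.18163818 175.94047798]
 [ 87.8358091  173.25793961]] [[145.81707655 484.39387855]
 [278.31468902 498.42338864]]
0.0 [[ 79.05734161 194.07479353]
 [ 72.89038999 299.27297576]
 [ 39.37572724 335.13034879]
 [102.31918164 332.32237297]] [[163.04632817 490.53742605]
 [285.71231675 503.53789697]]
```

Create ov.py:
```python
from fit import *
def draw(img,n,pt,L,edges,o,s,col):
    P=(proj(n,pose(pt,L))-o+.5)*s-.5
    for i,j in edges: cv2.line(img,tuple(int(v*8) for v in P[i]),tuple(int(v*8) for v in P[j]),col,1,cv2.LINE_AA,3)
def box(x0,x1,y0,y1,z): return [(x0,y0,z),(x1,y0,z),(x1,y1,z),(x0,y1,z)],[(0,1),(1,2),(2,3),(3,0)]
def overlay(tray,rake,spec,name):
    ims=[]
    for n,o,w,h,s in spec:
        o=np.array(o); im=r.snapshot(n)[:,:,::-1][o[1]:o[1]+h,o[0]:o[0]+w]
        im=cv2.resize(im,None,fx=s,fy=s,interpolation=cv2.INTER_CUBIC)
        draw(im,n,tray,*box(-.117,.123,-.086,.086,.014),o,s,(0,0,255))
        draw(im,n,tray,*box(-.123,-.117,-.086,.086,.022),o,s,(0,0,255))
        for y in(-.055,-.033,-.011,.011,.033,.055): draw(im,n,tray,*box(-.117,.117,y-.004,y+.004,.010),o,s,(255,0,0))
        if rake is not None:
            draw(im,n,rake,*box(-.012,.012,-.058,.058,.032),o,s,(0,255,255))
            draw(im,n,rake,*box(-.009,.009,-.036,.036,.074),o,s,(0,255,0))
            draw(im,n,rake,*box(-.010,.010,-.04725,.04725,0),o,s,(255,0,255))
        ims.append(im)
    h=max(i.shape[0] for i in ims)
    ims=[cv2.copyMakeBorder(i,0,h-i.shape[0],0,0,cv2.BORDER_CONSTANT) for i in ims]
    cv2.imwrite(name,np.hstack(ims))
```

Run:
```python
from ov import *
overlay([.5053,-.2815,1.0513,0],[.361,-.2591,-.0941-np.pi*0,0],[('top',(208,160),192,180,4)],'pics/ot.png')
overlay([.5053,-.2815,1.0513,0],[.361,-.2591,-.0941-np.pi*0,0],[('side',(222,190),170,110,4.7)],'pics/os.png')
```

```bash
python3 -c "
import cv2;a=cv2.imread('pics/ot.png');print(a.shape);cv2.imwrite('pics/ot.png',cv2.resize(a,None,fx=.83,fy=.83,interpolation=cv2.INTER_AREA))"
```

```text
(720, 768, 3)
```

View pics/ot.png

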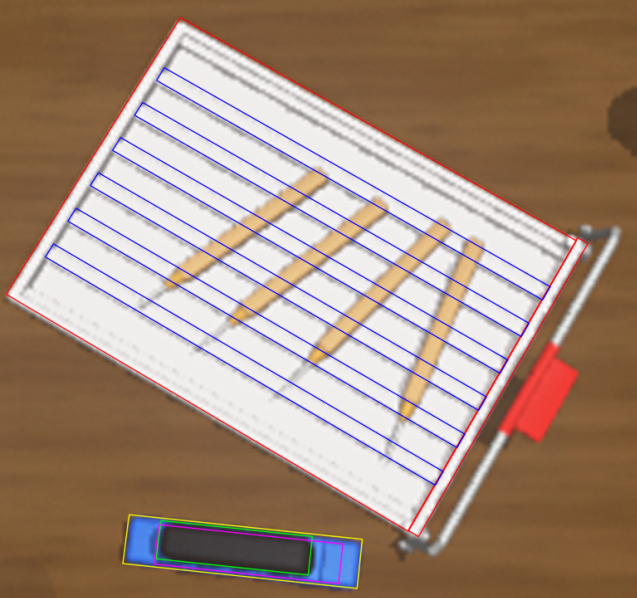

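View pics/os.png

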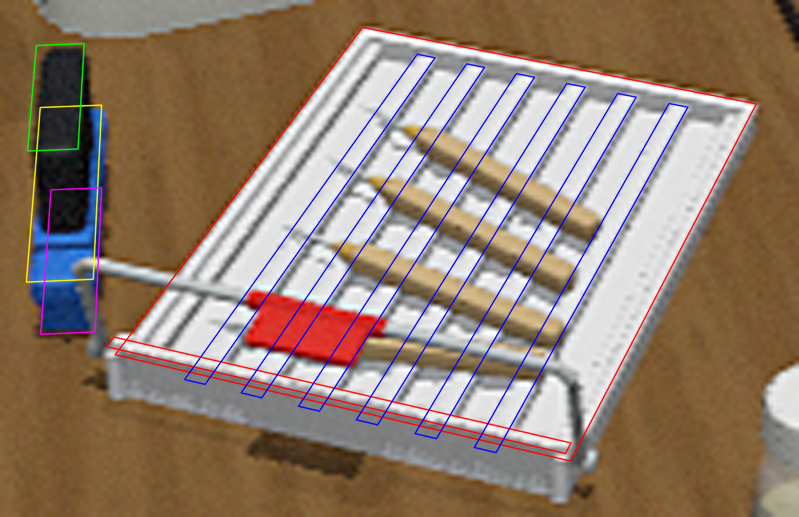

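Create goal.py:
```python
import sys
from h import *
# goal.py x y z yaw(of tool y): shift and turn in the tool's axes from the measured pose
def goal(x,y,z,yaw):
    o=r.get_obs(); M=R.from_quat(o['tool_rot'],scalar_first=True)
    c,s=np.cos(yaw),np.sin(yaw)
    G=R.from_matrix(np.array([[-s,c,0],[c,s,0],[0,0,-1]]).T.T)
    G=R.from_matrix(np.c_[[-s,c,0],[c,s,0],[0,0,-1]])
    print('rot',(M.inv()*G).as_rotvec().round(4),'d',M.inv().apply(np.array([x,y,z])-o['ee_pos']).round(4),'t',round(o['t'],2),o['qpos'].round(2))
TR=[.5053,-.2815,1.0513]
def tray(x,y): return TR[0]+np.cos(TR[2])*x-np.sin(TR[2])*y, TR[1]+np.sin(TR[2])*x+np.cos(TR[2])*y
def totray(p):
    d=np.array(p[:2])-TR[:2]; c,s=np.cos(TR[2]),np.sin(TR[2]); return np.array([c*d[0]+s*d[1],-s*d[0]+c*d[1]])
if __name__=='__main__':
    a=sys.argv[1:]
    if a[0]=='t': goal(*tray(float(a[1]),float(a[2])),float(a[3]),float(a[4]))
    else: goal(*map(float,a))
```

```bash
python3 goal.py .3615 -.259 .12 -.094; python3 goal.py .3615 -.259 .041 -.094
```

Run:
```python
from goal import *; from fit import T
for a,b in [((292,167),(158,262)),((343,194),(211,294)),((398,212),(282,330)),((424,228),(363,380))]:
    print([(totray(ray('top',T(u),.017))*1000).round(0) for u in(a,b)])
```

```text
rot [-5.000e-04 -4.000e-04 -1.069e+00] d [ 0.2291 -0.1936  0.1111] t 0.3 [-1.3   0.31  0.05  1.3   0.    1.43]
rot [-5.000e-04 -4.000e-04 -1.069e+00] d [ 0.2291 -0.1936  0.1901] t 0.3 [-1.3   0.31  0.05  1.3   0.    1.43]
[array([ 13., -50.]), array([51., 39.])]
[array([-22., -51.]), array([15., 39.])]
[array([-56., -58.]), array([-32.,  37.])]
[array([-74., -58.]), array([-88.,  38.])]
```

The manual's scale: shifts go in shares of 0.25 m and turns go in shares of 360 degrees. Converting my numbers, 0.2291 m / 0.25 = 0.9164, 0.206 m / 0.25 = 0.824, -1.069 rad / 6.2832 = -0.1701.

>>> nudge_tcp(segments=[{"r":[0,0,-0.0191],"trans":[0.1,-0.084,0.048],"jaw":0.085},{"r":[0,0,-0.0382],"trans":[0.2,-0.168,0.096],"jaw":0.085},{"r":[0,0,-0.0573],"trans":[0.308,-0.26,0.148],"jaw":0.085},{"r":[0,0,-0.0764],"trans":[0.412,-0.348,0.2],"jaw":0.085},{"r":[0,0,-0.0955],"trans":[0.516,-0.436,0.248],"jaw":0.085},{"r":[0,0,-0.1146],"trans":[0.616,-0.52,0.3],"jaw":0.085},{"r":[0,0,-0.1337],"trans":[0.72,-0.608,0.348],"jaw":0.085},{"r":[0,0,-0.1528],"trans":[0.824,-0.696,0.4],"jaw":0.085},{"r":[0,0,-0.1701],"trans":[0.9164,-0.7744,0.4444],"jaw":0.085},{"r":[0,0,-0.1701],"trans":[0.9164,-0.7744,0.4444],"jaw":0.085},{"r":[0,0,-0.1701],"trans":[0.9164,-0.7744,0.4444],"jaw":0.085}], force=80)

```text
t: 1.22
ee_pos: [0.3616, -0.2575, 0.1197]
tool_rot: [-0.001, 0.739, 0.674, -0.0]
wrist_force: [0.7, -0.1, 0.8]
opening: 0.0845
grip_force: 0.0
```

```bash
python3 goal.py .3615 -.259 .041 -.094
```

```text
rot [-0.0012 -0.0007  0.0029] d [-0.0016  0.0001  0.0787] t 1.22 [-0.8   0.13 -0.47  0.97 -0.    0.86]
```

Converted, 0.0787 m / 0.25 = 0.3148, 0.06 m / 0.25 = 0.24.

>>> nudge_tcp(segments=[{"trans":[-0.004,0,0.12],"jaw":0.085},{"trans":[-0.004,0,0.24],"jaw":0.085},{"trans":[-0.004,0,0.3148],"jaw":0.085},{"trans":[-0.004,0,0.3148],"jaw":0.085},{"trans":[-0.004,0,0.3148],"jaw":0},{"trans":[-0.004,0,0.3148],"jaw":0},{"trans":[-0.004,0,0.3148],"jaw":0},{"trans":[-0.004,0,0.3148],"jaw":0},{"trans":[-0.004,0,0.3148],"jaw":0},{"trans":[-0.004,0,0.3148],"jaw":0},{"trans":[-0.004,0,0.3148],"jaw":0},{"trans":[-0.004,0,0.3148],"jaw":0}], force=80)

```text
t: 2.22
ee_pos: [0.3622, -0.2611, 0.0426]
tool_rot: [0.001, 0.74, 0.673, -0.0]
wrist_force: [-0.6, -0.5, 7.0]
opening: 0.0168
grip_force: 78.6
```

Converted, -0.07 m / 0.25 = -0.28, -0.045 m / 0.25 = -0.18.

>>> nudge_tcp(segments=[{"trans":[0,0,-0.08],"jaw":0},{"trans":[0,0,-0.18],"jaw":0},{"trans":[0,0,-0.28],"jaw":0},{"trans":[0,0,-0.28],"jaw":0}])

```text
t: 2.55
ee_pos: [0.3635, -0.2622, 0.1157]
tool_rot: [0.003, 0.739, 0.673, 0.0]
wrist_force: [1.0, -0.9, -0.5]
opening: 0.0166
grip_force: 78.6
```

```bash
python3 goal.py t .1 -.002 .11 1.0513
```

```text
rot [ 0.0021  0.0071 -1.145 ] d [0.0843 0.1861 0.0063] t 2.55 [-0.8   0.14 -0.48  0.95 -0.    0.86]
```

Converted, 0.1861 m / 0.25 = 0.7444, 0.006 m / 0.25 = 0.024, -1.145 rad / 6.2832 = -0.1822.

>>> nudge_tcp(segments=[{"r":[0,0,-0.0183],"trans":[0.032,0.076,0],"jaw":0},{"r":[0,0,-0.0366],"trans":[0.068,0.148,0],"jaw":0},{"r":[0,0,-0.0549],"trans":[0.1,0.224,0],"jaw":0},{"r":[0,0,-0.0732],"trans":[0.136,0.296,0],"jaw":0},{"r":[0,0,-0.0907],"trans":[0.168,0.372,0],"jaw":0},{"r":[0,0,-0.1098],"trans":[0.204,0.448,0],"jaw":0},{"r":[0,0,-0.1273],"trans":[0.236,0.52,0.008],"jaw":0},{"r":[0,0,-0.1464],"trans":[0.268,0.596,0.016],"jaw":0},{"r":[0,0,-0.1639],"trans":[0.304,0.668,0.02],"jaw":0},{"r":[0,0,-0.1822],"trans":[0.3372,0.7444,0.024],"jaw":0},{"r":[0,0,-0.1822],"trans":[0.3372,0.7444,0.024],"jaw":0},{"r":[0,0,-0.1822],"trans":[0.3372,0.7444,0.024],"jaw":0}])

```text
t: 3.55
ee_pos: [0.5548, -0.1931, 0.1041]
tool_rot: [-0.001, 0.257, 0.966, 0.0]
wrist_force: [-0.6, -0.2, -1.9]
opening: 0.0168
grip_force: 78.5
```

>>> nudge_tcp(segments=[{"jaw":0},{"jaw":0}])

```text
t: 3.72
ee_pos: [0.5535, -0.1938, 0.1049]
tool_rot: [-0.001, 0.258, 0.966, 0.0]
wrist_force: [0.2, 0.4, -2.2]
opening: 0.0167
grip_force: 78.5
```

```bash
python3 goal.py t .1 -.002 .075 1.0513
```

```text
rot [-0.0004 -0.0015 -0.0018] d [-0.0037 -0.      0.0299] t 3.72 [-0.47  0.4  -0.14  1.03 -0.    0.05]
```

Converted, 0.033 m / 0.25 = 0.132, 0.015 m / 0.25 = 0.06.

>>> nudge_tcp(segments=[{"trans":[-0.0148,0,0.06],"jaw":0},{"trans":[-0.0148,0,0.132],"jaw":0},{"trans":[-0.0148,0,0.132],"jaw":0},{"trans":[-0.0148,0,0.132],"jaw":0},{"trans":[-0.0148,0,0.132],"jaw":0}])

```text
t: 4.13
ee_pos: [0.5576, -0.196, 0.0732]
tool_rot: [0.0, 0.257, 0.966, -0.0]
wrist_force: [-0.4, 0.4, -1.5]
opening: 0.0166
grip_force: 78.6
```

Run:
```python
from ov import *
from goal import totray
o=r.get_obs(); print(totray(o['ee_pos']),o['ee_pos'][2],o['wrist_force'])
z=o['ee_pos'][2]-.0426; p=o['ee_pos']
rk=[p[0]-.002*.868,p[1]+.002*.496,1.0513,z]; print(rk)
overlay([.5053,-.2815,1.0513,0],rk,[('top',(208,160),95,130,4.5),('side',(285,185),105,110,3.5)],'pics/hov.png')
```

```text
[ 0.10014373 -0.00292669] 0.07319214784659153 [-0.42488712  0.44678008 -1.51235247]
[np.float64(0.5558202182808625), np.float64(-0.19502923181637774), 1.0513, np.float64(0.030592147846591533)]
```

View pics/hov.png

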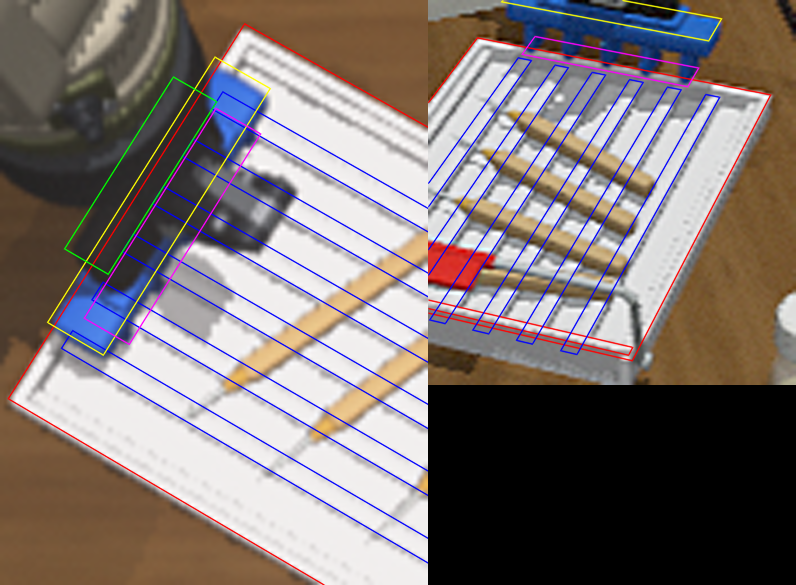

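Run:
```python
from fit import *
from scipy.ndimage import map_coordinates
from scipy.signal import find_peaks
TR=[.5053,-.2815,1.0513,0]
ys=np.arange(-92,92.1,.5)/1000
for n,xs in(('top',np.linspace(.07,.112,40)),('top',np.linspace(-.11,-.095,20)),('side',np.linspace(.085,.108,30))):
    g=cv2.cvtColor(cv2.imread(f'pics/{n}0.png'),cv2.COLOR_BGR2GRAY).astype(float)
    pr=[]
    for y in ys:
        P=proj(n,pose(TR,[(x,y,.010) for x in xs])); pr.append(map_coordinates(g,[P[:,1],P[:,0]],order=1).mean())
    pr=np.array(pr); pk,_=find_peaks(-pr,prominence=4)
    print(n,[(round(ys[k]*1000,1),int(pr[k])) for k in pk])
    d=np.diff(pr); e=[k for k in find_peaks(abs(d),height=6)[0]]; print('  edges',[(round(ys[k]*1000+.25,1),int(d[k])) for k in e])
```

```text
top [(np.float64(-80.0), 195), (np.float64(-73.5), 172), (np.float64(-57.5), 231), (np.float64(-49.0), 181), (np.float64(-36.0), 230), (np.float64(-27.5), 187), (np.float64(-14.0), 230), (np.float64(-5.5), 192), (np.float64(8.0), 229), (np.float64(16.5), 195), (np.float64(30.0), 229), (np.float64(38.5), 200), (np.float64(52.0), 228), (np.float64(60.5), 204), (np.float64(76.5), 231), (np.float64(82.0), 227), (np.float64(89.5), 93)]
  edges [(np.float64(-85.2), 27), (np.float64(-81.2), -12), (np.float64(-79.2), 10), (np.float64(-74.8), -17), (np.float64(-72.2), 15), (np.float64(-50.2), -15), (np.float64(-47.8), 13), (np.float64(-28.2), -13), (np.float64(-26.2), 12), (np.float64(-6.8), -12), (np.float64(-4.2), 11), (np.float64(15.2), -12), (np.float64(17.8), 10), (np.float64(37.2), -11), (np.float64(39.8), 9), (np.float64(59.2), -10), (np.float64(61.2), 8), (np.float64(86.8), -27)]
top [(np.float64(-81.0), 194), (np.float64(-74.0), 173), (np.float64(-58.5), 230), (np.float64(-50.0), 177), (np.float64(-36.5), 230), (np.float64(-28.0), 179), (np.float64(-14.5), 229), (np.float64(-6.0), 19
[... 876 characters left out ...]
p.float64(-7.5), 219), (np.float64(5.0), 138), (np.float64(14.5), 217), (np.float64(27.0), 141), (np.float64(37.0), 220), (np.float64(49.0), 135), (np.float64(59.0), 218), (np.float64(73.5), 126), (np.float64(82.0), 171), (np.float64(90.5), 91)]
  edges [(np.float64(-85.8), 18), (np.float64(-61.8), -14), (np.float64(-59.2), 14), (np.float64(-40.2), -16), (np.float64(-37.2), 16), (np.float64(-18.2), -17), (np.float64(-15.2), 16), (np.float64(3.8), -18), (np.float64(6.2), 17), (np.float64(25.2), -17), (np.float64(28.8), 16), (np.float64(47.2), -18), (np.float64(50.2), 17), (np.float64(71.8), -18), (np.float64(74.8), 19), (np.float64(80.2), -11), (np.float64(83.8), 13), (np.float64(88.2), -24)]
```

Run:
```python
from fit import *
from scipy.ndimage import map_coordinates
TR=[.5053,-.2815,1.0513,0]
def prof(n,im,pts):
    P=proj(n,pose(TR,pts)); 
    b=im[:,:,2].astype(float)-im[:,:,0]
    return map_coordinates(b,[P[:,1],P[:,0]],order=1)
z=r.get_obs()['ee_pos'][2]-.0426
for n in('top','side'):
    im=r.snapshot(n); ys=np.arange(-75,75,.5)/1000
    for zz,xs in((z+.032,(.093,.097,.1,.103,.107)),(z+.026,(.088,)),(z+.009,(.09,))):
        pr=np.mean([prof(n,im,[(x,y,zz) for y in ys]) for x in xs],0); m=pr>40; k=np.flatnonzero(np.diff(m.astype(int)))
        print(n,round(zz,3),(ys[k]*1000+.25).round(1))
    xs=np.arange(.07,.13,.0005)
    for y in(-.052,-.046,.045,.052):
        pr=prof(n,im,[(x,y,z+.032) for x in xs]); k=np.flatnonzero(np.diff((pr>40).astype(int))); print('  x at y',y,(xs[k]*1000).round(1))
```

```text
top 0.063 [-57.2 -37.2  33.8  57.8]
top 0.057 [-54.8 -29.2 -27.8 -27.2  21.2  30.2  32.2  38.2  40.2  40.8  41.8  53.8]
top 0.04 [-44.8 -42.2  43.2  44.8]
  x at y -0.052 [ 86.  110.5]
  x at y -0.046 [ 86. 107.]
  x at y 0.045 [ 84.  110.5]
  x at y 0.052 [ 86. 111.]
side 0.063 [-61.8  54.2]
side 0.057 [-60.8  53.8]
side 0.04 [-51.2 -43.8 -30.2 -21.8  -8.8   0.2  13.2  22.2  35.2  43.8]
  x at y -0.052 [110.]
  x at y -0.046 [ 71.  110.5]
  x at y 0.045 [ 71.5 110. ]
  x at y 0.052 [ 84. 111.]
```

Run:
```python
from fit import *
from scipy.ndimage import map_coordinates
TR=[.5053,-.2815,1.0513,0]
def prof(im,n,pts):
    P=proj(n,pose(TR,pts)); b=im[:,:,2].astype(float)-im[:,:,0]
    return map_coordinates(b,[P[:,1],P[:,0]],order=1)
z=r.get_obs()['ee_pos'][2]-.0426
im=r.snapshot('side'); zs=np.arange(-.02,.06,.0005)+z
for y in (-.044,-.022,0,.022,.044):
    pr=np.mean([prof(im,'side',[(.0885,y+o,a) for a in zs]) for o in(-.004,-.003,-.002)],0)
    k=np.flatnonzero(np.diff((pr>40).astype(int))); print(y,((zs[k]-z)*1000).round(1),pr[::8].round(0).astype(int))
# same on the standing rake at the start
im=cv2.imread('pics/side0.png')[:,:,::-1]; im2=cv2.imread('pics/top0.png')[:,:,::-1]
TR=[.361,-.2591,-.0941,0]
ys=np.arange(-80,80,.5)/1000
for x in(-.009,0,.009):
  for n,i in(('side',im),('top',im2)):
    p=prof(i,n,[(x,y,.032) for y in ys]);k=np.flatnonzero(np.diff((p>40).astype(int)));print(n,x,'y',(ys[k]*1000).round(1))
xs=np.arange(-40,40,.5)/1000
for y in(-.055,-.045,.045,.055):
  for n,i in(('side',im),('top',im2)):
    p=prof(i,n,[(x,y,.032) for x in xs]);k=np.flatnonzero(np.diff((p>40).astype(int)));print(n,y,'x',(xs[k]*1000).round(1))
```

```text
-0.044 [ 2. 49.] [  1   2   4   2   2  -3  84 101 101  98  81  90 108 138 158 148 145 102
 -73 -75]
-0.022 [ 2.5 39.5] [  3   2   3   4   1  -2  78 102 105  92  81  91 107 111 126  31   3   2
   2   1]
0 [ 3. 39.] [ 2  3  2  2  2 -1 67 86 80 86 83 81 83 90 98 13  5  3  5  3]
0.022 [ 3.  39.5] [ 1  3  3  2  1 -3 71 84 85 84 86 87 84 94 93 35 -4  1  2  1]
0.044 [ 2.5 45.5] [  2   1   2   2   2  -1  98  99  93  97  92  98  99 145 154 157 140 -19
  -8 -10]
side -0.009 y [-67.5 -17. ]
top -0.009 y [-58.5 -18.5 -16.   56.5]
side 0 y [-28.]
top 0 y [-58.5 -35.5  40.5  57. ]
side 0.009 y [-75.  -55.5 -55.  -45.5  26.5  35.5  55.5]
top 0.009 y [-57.5 -30.5  37.5  56.5]
side -0.055 x [-11.5   5.5   8.5  13.5]
top -0.055 x [-12.5  10.5]
side -0.045 x [-11.  13.]
top -0.045 x [-13.  11.]
side 0.045 x [ 8. 14.]
top 0.045 x [-12.   11.5]
side 0.055 x [ 7.  11.5]
top 0.055 x [-11.  11.]
```

The manual's scale: shifts go in shares of 0.25 m and turns go in shares of 360 degrees. Converting my numbers, 0.019 m / 0.25 = 0.076, 0.016 m / 0.25 = 0.064.

>>> nudge_tcp(segments=[{"trans":[0.0072,0,0],"jaw":0},{"trans":[0.0072,0,0.016],"jaw":0},{"trans":[0.0072,0,0.032],"jaw":0},{"trans":[0.0072,0,0.048],"jaw":0},{"trans":[0.0072,0,0.064],"jaw":0},{"trans":[0.0072,0,0.076],"jaw":0},{"trans":[0.0072,0,0.076],"jaw":0},{"trans":[0.0072,0,0.076],"jaw":0}])

```text
t: 5.05
ee_pos: [0.5561, -0.1947, 0.0531]
tool_rot: [-0.0, 0.257, 0.966, 0.0]
wrist_force: [-0.1, 0.4, -2.1]
opening: 0.0169
grip_force: 78.6
```

>>> nudge_tcp(segments=[{"trans":[0,0,0.01],"jaw":0},{"trans":[0,0,0.02],"jaw":0},{"trans":[0,0,0.02],"jaw":0},{"trans":[0,0,0.02],"jaw":0}])

```text
t: 5.38
ee_pos: [0.5562, -0.1947, 0.0484]
tool_rot: [-0.0, 0.257, 0.966, 0.0]
wrist_force: [-0.3, -0.5, -2.1]
opening: 0.0169
grip_force: 78.6
```

```bash
python3 goal.py t .1 -.0011 .0486 1.0513
```

```text
rot [-0.     -0.0002 -0.0003] d [ 0.     -0.0006 -0.0002] t 5.38 [-0.47  0.46 -0.21  0.9  -0.    0.05]
```

Converted, -0.072 m / 0.25 = -0.288, -0.066 m / 0.25 = -0.264.

>>> nudge_tcp(segments=[{"trans":[0,-0.024,0],"jaw":0},{"trans":[0,-0.048,0],"jaw":0},{"trans":[0,-0.072,0],"jaw":0},{"trans":[0,-0.096,0],"jaw":0},{"trans":[0,-0.12,0],"jaw":0},{"trans":[0,-0.144,0],"jaw":0},{"trans":[0,-0.168,0],"jaw":0},{"trans":[0,-0.192,0],"jaw":0},{"trans":[0,-0.216,0],"jaw":0},{"trans":[0,-0.24,0],"jaw":0},{"trans":[0,-0.264,0],"jaw":0},{"trans":[0,-0.288,0],"jaw":0}])

```text
t: 6.38
ee_pos: [0.5203, -0.2578, 0.0485]
tool_rot: [0.0, 0.257, 0.966, -0.0]
wrist_force: [0.3, -0.3, -2.6]
opening: 0.0174
grip_force: 78.6
```

>>> nudge_tcp(segments=[{"trans":[0,-0.02,0],"jaw":0},{"trans":[0,-0.04,0],"jaw":0},{"trans":[0,-0.06,0],"jaw":0},{"trans":[0,-0.08,0],"jaw":0},{"trans":[0,-0.1,0],"jaw":0},{"trans":[0,-0.12,0],"jaw":0},{"trans":[0,-0.14,0],"jaw":0},{"trans":[0,-0.16,0],"jaw":0},{"trans":[0,-0.18,0],"jaw":0},{"trans":[0,-0.2,0],"jaw":0},{"trans":[0,-0.22,0],"jaw":0},{"trans":[0,-0.24,0],"jaw":0}])

```text
t: 7.38
ee_pos: [0.4905, -0.3098, 0.0485]
tool_rot: [0.0, 0.257, 0.966, -0.0]
wrist_force: [0.4, -0.4, -1.9]
opening: 0.0166
grip_force: 78.6
```

```bash
python3 goal.py t -.065 -.0011 .0486 1.0513
```

```text
rot [-0.      0.     -0.0003] d [ 0.0001 -0.0331 -0.0001] t 7.38 [-0.7   0.44 -0.24  0.89 -0.   -0.18]
```

>>> nudge_tcp(segments=[{"trans":[0,-0.01,0],"jaw":0},{"trans":[0,-0.02,0],"jaw":0},{"trans":[0,-0.03,0],"jaw":0},{"trans":[0,-0.04,0],"jaw":0},{"trans":[0,-0.05,0],"jaw":0},{"trans":[0,-0.06,0],"jaw":0},{"trans":[0,-0.07,0],"jaw":0},{"trans":[0,-0.08,0],"jaw":0},{"trans":[0,-0.09,0],"jaw":0},{"trans":[0,-0.1,0],"jaw":0},{"trans":[0,-0.112,0],"jaw":0},{"trans":[0,-0.112,0],"jaw":0}])

```text
t: 8.38
ee_pos: [0.4766, -0.3342, 0.0485]
tool_rot: [-0.0, 0.257, 0.966, -0.0]
wrist_force: [1.5, -0.7, -1.8]
opening: 0.0169
grip_force: 78.6
```

>>> nudge_tcp(segments=[{"trans":[0,-0.008,0],"jaw":0},{"trans":[0,-0.016,0],"jaw":0},{"trans":[0,-0.016,0],"jaw":0}])

```text
t: 8.63
ee_pos: [0.4747, -0.3375, 0.0485]
tool_rot: [-0.0, 0.257, 0.966, -0.0]
wrist_force: [-0.5, -0.2, -0.6]
opening: 0.0168
grip_force: 78.6
```

Run:
```python
from ov import *
from goal import totray
o=r.get_obs(); print(totray(o['ee_pos']),o['ee_pos'][2])
overlay([.5053,-.2815,1.0513,0],None,[('top',(290,195),110,140,4)],'pics/comb.png')
a=cv2.imread('pics/comb.png'); s=r.snapshot('side')[:,:,::-1][205:305,240:350]
s=cv2.resize(s,None,fx=3.2,fy=3.2,interpolation=cv2.INTER_CUBIC); s=cv2.copyMakeBorder(s,0,a.shape[0]-s.shape[0],0,0,0)
cv2.imwrite('pics/comb.png',np.hstack([a,s]))
```

```text
[-0.06377745 -0.00121574] 0.048492392873621046
```

View pics/comb.png

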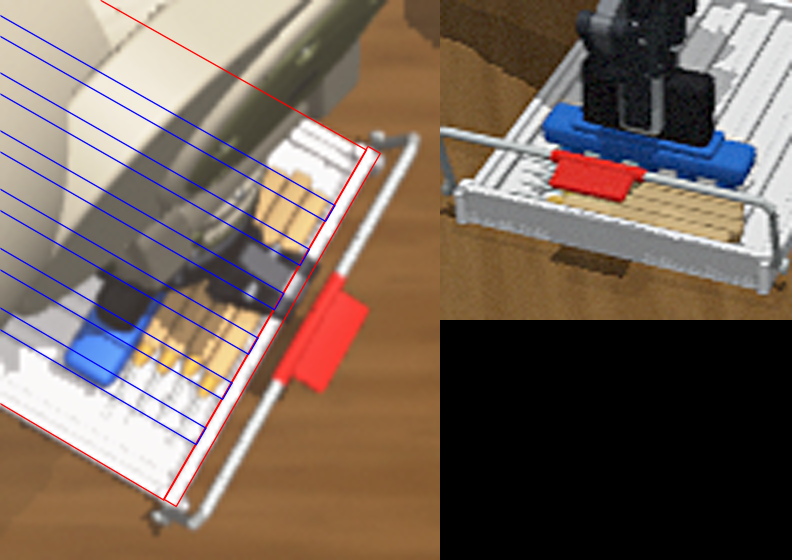

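The picture shows the four needles flat and side by side, the points near (140–230, 350–400), and the nearest one still a few mm short of the rail. I'll press on gently.

Converted, -0.002 m / 0.25 = -0.008, -0.001 m / 0.25 = -0.004.

>>> nudge_tcp(segments=[{"trans":[0,-0.004,0],"jaw":0},{"trans":[0,-0.008,0],"jaw":0},{"trans":[0,-0.008,0],"jaw":0}])

```text
t: 8.98
ee_pos: [0.4738, -0.339, 0.0485]
tool_rot: [0.0, 0.257, 0.966, -0.0]
wrist_force: [-0.7, 0.9, -1.7]
opening: 0.0168
grip_force: 78.6
```

>>> nudge_tcp(segments=[{"trans":[0,-0.004,0],"jaw":0},{"trans":[0,-0.008,0],"jaw":0},{"trans":[0,-0.008,0],"jaw":0}])

```text
t: 9.23
ee_pos: [0.4731, -0.3398, 0.0485]
tool_rot: [0.0, 0.257, 0.967, 0.001]
wrist_force: [1.6, 4.5, -0.6]
opening: 0.0167
grip_force: 78.8
```

>>> nudge_tcp(segments=[{"trans":[0,-0.004,0],"jaw":0},{"trans":[0,-0.008,0],"jaw":0},{"trans":[0,-0.008,0],"jaw":0}])

```text
t: 9.48
ee_pos: [0.4727, -0.3401, 0.0485]
tool_rot: [0.0, 0.256, 0.967, 0.002]
wrist_force: [3.8, 7.9, 1.0]
opening: 0.0166
grip_force: 79.0
```

```bash
python3 goal.py t -.07 -.0011 .0486 1.0513
```

```text
rot [ 0.0049 -0.0003  0.0017] d [-0.0003 -0.003  -0.0001] t 9.48 [-0.76  0.44 -0.23  0.9   0.   -0.25]
```

Converted, -0.07 m / 0.25 = -0.28, -0.045 m / 0.25 = -0.18.

>>> nudge_tcp(segments=[{"trans":[0,-0.004,0],"jaw":0},{"trans":[0,-0.004,0],"jaw":0},{"trans":[0,0.016,0],"jaw":0},{"trans":[0,0.032,0],"jaw":0},{"trans":[0,0.04,-0.032],"jaw":0},{"trans":[0,0.04,-0.08],"jaw":0},{"trans":[0,0.04,-0.18],"jaw":0},{"trans":[0,0.04,-0.28],"jaw":0},{"trans":[0,0.04,-0.28],"jaw":0}])

```text
t: 10.23
ee_pos: [0.4792, -0.3364, 0.1243]
tool_rot: [0.004, 0.257, 0.966, -0.003]
wrist_force: [1.0, 0.0, -0.7]
opening: 0.0171
grip_force: 78.9
```

```bash
python3 goal.py .362 -.2611 .11 -.094
```

```text
rot [0.0023 0.0094 1.1446] d [0.1392 0.0071 0.0131] t 10.23 [-0.75  0.38 -0.13  1.05 -0.   -0.23]
```

Converted, 0.1392 m / 0.25 = 0.5568, 0.125 m / 0.25 = 0.5, 1.1446 rad / 6.2832 = 0.1822.

>>> nudge_tcp(segments=[{"r":[0,0,0.0183],"trans":[0.056,0,0],"jaw":0},{"r":[0,0,0.0366],"trans":[0.112,0,0],"jaw":0},{"r":[0,0,0.0549],"trans":[0.168,0.004,0],"jaw":0},{"r":[0,0,0.0732],"trans":[0.224,0.008,0],"jaw":0},{"r":[0,0,0.0907],"trans":[0.28,0.012,0],"jaw":0},{"r":[0,0,0.1098],"trans":[0.336,0.016,0],"jaw":0},{"r":[0,0,0.1273],"trans":[0.388,0.02,0],"jaw":0},{"r":[0,0,0.1464],"trans":[0.444,0.024,0],"jaw":0},{"r":[0,0,0.1639],"trans":[0.5,0.028,0.02],"jaw":0},{"r":[0,0,0.1822],"trans":[0.5568,0.0284,0.04],"jaw":0},{"r":[0,0,0.1822],"trans":[0.5568,0.0284,0.048],"jaw":0},{"r":[0,0,0.1822],"trans":[0.5568,0.0284,0.048],"jaw":0}])

```text
t: 11.23
ee_pos: [0.359, -0.2582, 0.1063]
tool_rot: [-0.0, 0.739, 0.674, -0.0]
wrist_force: [-0.4, -0.8, -1.0]
opening: 0.017
grip_force: 79.0
```

>>> nudge_tcp(segments=[{"jaw":0},{"jaw":0}])

```text
t: 11.4
ee_pos: [0.3605, -0.2594, 0.1069]
tool_rot: [0.001, 0.739, 0.674, -0.0]
wrist_force: [-0.5, 0.9, -1.8]
opening: 0.017
grip_force: 79.0
```

```bash
python3 goal.py .362 -.2611 .0435 -.094
```

```text
rot [0.0012 0.0013 0.0018] d [-0.0015  0.0016  0.0634] t 11.4 [-0.8   0.14 -0.49  0.93 -0.    0.86]
```

Converted, 0.0635 m / 0.25 = 0.254, 0.061 m / 0.25 = 0.244.

>>> nudge_tcp(segments=[{"trans":[0,0,0.08],"jaw":0},{"trans":[0,0,0.16],"jaw":0},{"trans":[0,0,0.22],"jaw":0},{"trans":[0,0,0.244],"jaw":0},{"trans":[0,0,0.254],"jaw":0},{"trans":[0,0,0.254],"jaw":0},{"trans":[0,0,0.254],"jaw":0},{"trans":[0,0,0.254],"jaw":0}])

```text
t: 12.07
ee_pos: [0.3603, -0.2591, 0.0437]
tool_rot: [0.001, 0.739, 0.673, -0.0]
wrist_force: [0.0, 0.0, -1.7]
opening: 0.017
grip_force: 79.0
```

Converted, 0.0015 m / 0.25 = 0.006, 0.001 m / 0.25 = 0.004.

>>> nudge_tcp(segments=[{"trans":[0,0,0.004],"jaw":0},{"trans":[0,0,0.006],"jaw":0},{"trans":[0,0,0.006],"jaw":0}])

```text
t: 12.32
ee_pos: [0.3603, -0.2591, 0.0426]
tool_rot: [0.001, 0.739, 0.673, -0.0]
wrist_force: [-0.1, 1.4, 5.5]
opening: 0.017
grip_force: 80.1
```

>>> nudge_tcp(segments=[{"trans":[0,0,0.002],"jaw":0},{"trans":[0,0,0.002],"jaw":0}])

```text
t: 12.48
ee_pos: [0.3603, -0.2591, 0.0426]
tool_rot: [0.001, 0.739, 0.673, -0.0]
wrist_force: [-1.9, 2.8, 10.8]
opening: 0.0167
grip_force: 81.0
```

Converted, -0.11 m / 0.25 = -0.44, -0.1 m / 0.25 = -0.4.

>>> nudge_tcp(segments=[{"trans":[0,0,-0.004],"jaw":0.085},{"trans":[0,0,-0.004],"jaw":0.085},{"trans":[0,0,-0.004],"jaw":0.085},{"trans":[0,0,-0.004],"jaw":0.085},{"trans":[0,0,-0.004],"jaw":0.085},{"trans":[0,0,-0.004],"jaw":0.085},{"trans":[0,0,-0.12],"jaw":0.085},{"trans":[0,0,-0.26],"jaw":0.085},{"trans":[0,0,-0.4],"jaw":0.085},{"trans":[0,0,-0.44],"jaw":0.085}])

```text
t: 13.32
ee_pos: [0.3613, -0.2601, 0.1556]
tool_rot: [0.003, 0.739, 0.673, 0.0]
wrist_force: [1.0, -0.7, -0.4]
opening: 0.0851
grip_force: 0.0
```

```bash
python3 goal.py t -.215 0 .152 -.5195
```

```text
rot [0.0058 0.0032 0.426 ] d [-0.2036  0.0565  0.0048] t 13.32 [-0.8   0.1  -0.42  1.05 -0.    0.86]
```

Converted, -0.2036 m / 0.25 = -0.8144, -0.175 m / 0.25 = -0.7, 0.426 rad / 6.2832 = 0.0678.

>>> nudge_tcp(segments=[{"r":[0,0,0.0095],"trans":[-0.1,0.028,0],"jaw":0},{"r":[0,0,0.0191],"trans":[-0.22,0.06,0],"jaw":0},{"r":[0,0,0.0286],"trans":[-0.34,0.092,0],"jaw":0},{"r":[0,0,0.0382],"trans":[-0.46,0.128,0],"jaw":0},{"r":[0,0,0.0477],"trans":[-0.58,0.16,0],"jaw":0},{"r":[0,0,0.0573],"trans":[-0.7,0.196,0],"jaw":0},{"r":[0,0,0.0678],"trans":[-0.8144,0.226,0],"jaw":0},{"r":[0,0,0.0678],"trans":[-0.8144,0.226,0],"jaw":0},{"r":[0,0,0.0678],"trans":[-0.8144,0.226,0],"jaw":0}])

```text
t: 14.07
ee_pos: [0.3965, -0.4674, 0.1499]
tool_rot: [-0.001, 0.865, 0.501, -0.0]
wrist_force: [0.5, 0.2, -0.4]
opening: -0.0001
grip_force: 0.0
```

```bash
python3 goal.py t -.215 0 .055 -.5195
```

Run:
```python
from h import *
a=[]
for n,x,y,w,h in(('top',240,190,190,210),('side',215,190,170,180)):
    a.append(cv2.resize(r.snapshot(n)[y:y+h,x:x+w,::-1],(400,int(400*h/w)),interpolation=cv2.INTER_CUBIC))
H=max(i.shape[0] for i in a)
cv2.imwrite('pics/b.png',np.hstack([cv2.copyMakeBorder(i,0,H-i.shape[0],0,0,0) for i in a]))
```

```text
rot [-0.0011 -0.0007 -0.0012] d [0.0003 0.0023 0.0949] t 14.07 [-1.    0.42  0.    1.15  0.    1.09]
```

View pics/b.png

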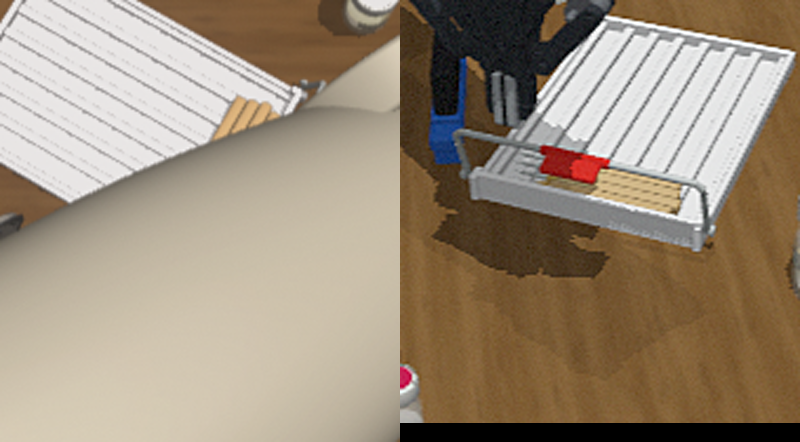

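Converted, 0.105 m / 0.25 = 0.42, 0.1 m / 0.25 = 0.4.

>>> nudge_tcp(segments=[{"trans":[0,0.008,0.14],"jaw":0},{"trans":[0,0.008,0.28],"jaw":0},{"trans":[0,0.008,0.4],"jaw":0},{"trans":[0,0.008,0.42],"jaw":0},{"trans":[0,0.008,0.42],"jaw":0}])

```text
t: 14.58
ee_pos: [0.3973, -0.4642, 0.0442]
tool_rot: [-0.003, 0.865, 0.502, -0.0]
wrist_force: [0.3, -0.3, 0.5]
opening: -0.0
grip_force: 0.0
```

>>> nudge_tcp(segments=[{"trans":[0.04,0,0],"jaw":0},{"trans":[0.08,0,0],"jaw":0},{"trans":[0.12,0,0],"jaw":0},{"trans":[0.16,0,0],"jaw":0},{"trans":[0.2,0,0],"jaw":0},{"trans":[0.24,0,0],"jaw":0},{"trans":[0.28,0,0],"jaw":0},{"trans":[0.312,0,0],"jaw":0},{"trans":[0.344,0,0],"jaw":0},{"trans":[0.376,0,0],"jaw":0},{"trans":[0.4,0,0],"jaw":0}])

```text
t: 15.5
ee_pos: [0.4486, -0.3796, 0.0459]
tool_rot: [-0.0, 0.865, 0.502, 0.0]
wrist_force: [-0.2, 0.3, 0.5]
opening: 0.0
grip_force: 0.0
```

```bash
python3 goal.py t -.098 0 .045 -.5195
```

```text
rot [-0.0003 -0.0002  0.0002] d [0.0153 0.0006 0.0009] t 15.5 [-0.84  0.45 -0.22  0.9   0.    1.25]
```

Converted, -0.1 m / 0.25 = -0.4, -0.09 m / 0.25 = -0.36.

>>> nudge_tcp(segments=[{"trans":[0.028,0,0],"jaw":0},{"trans":[0.056,0,0],"jaw":0},{"trans":[0.072,0,0],"jaw":0},{"trans":[0.072,0,0],"jaw":0},{"trans":[0.072,0,0],"jaw":0},{"trans":[0.072,0,0],"jaw":0},{"trans":[0,0,-0.08],"jaw":0},{"trans":[-0.16,0,-0.2],"jaw":0},{"trans":[-0.32,0,-0.28],"jaw":0},{"trans":[-0.4,0,-0.36],"jaw":0},{"trans":[-0.4,0,-0.36],"jaw":0}])

```text
t: 16.42
ee_pos: [0.3974, -0.4752, 0.1415]
tool_rot: [0.006, 0.866, 0.499, -0.001]
wrist_force: [0.5, -1.0, -0.6]
opening: -0.0004
grip_force: 0.0
```

Run:
```python
from h import *
crop('side','pics/end.png',215,190,180,120,4.4)
```

```text
(no output)
```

View pics/end.png

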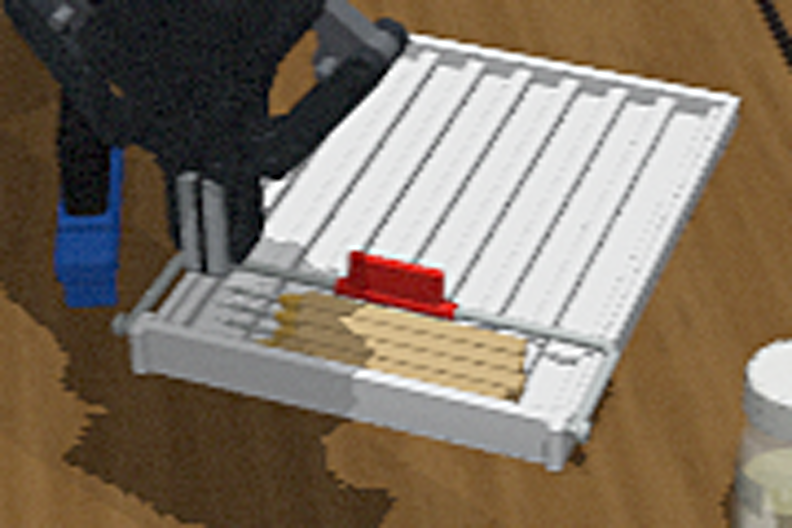

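The bail is down behind four flat needles, its tab standing at (395, 280), and the rake stands upright at (85, 250). I'll check the bail's angle in numbers.

Run:
```python
from fit import *
TR=[.5053,-.2815,1.0513,0]
im=r.snapshot('side').astype(int); m=(im[:,:,0]>130)&(im[:,:,1]<70)&(im[:,:,2]<70); m[:,:280]&=True
v,u=np.nonzero(m[230:270,280:330]); print('red u',u.min()+280,u.max()+280,'v',v.min()+230,v.max()+230,'mean',u.mean()+280,v.mean()+230)
for th in(0,.06,.12,.25):
    P=[]
    for y in(-.02,.02):
        for h in(0,.018): P.append((-.12+.0515*np.cos(th)-h*np.sin(th),y,.017+.0515*np.sin(th)+h*np.cos(th)))
    for ye in(.08,-.08): P.append((-.12+.0515*np.cos(th),ye,.017+.0515*np.sin(th)))
    print(th,proj('side',pose(TR,P)).round(1).tolist(),(lambda q:(q-[215,190])*4.4)(proj('side',pose(TR,P[4:]))).round(0).tolist())
```

```text
red u 292 318 v 247 261 mean 306.0377358490566 254.33962264150944
0 [[315.0, 260.3], [315.0, 251.8], [293.1, 255.5], [292.9, 247.0], [261.2, 248.3], [348.7, 267.9]] [[203.0, 257.0], [588.0, 343.0]]
0.06 [[315.0, 258.9], [314.7, 250.7], [293.1, 254.0], [292.6, 245.9], [261.0, 246.9], [348.7, 266.4]] [[203.0, 250.0], [588.0, 336.0]]
0.12 [[314.9, 257.6], [314.4, 249.8], [293.0, 252.7], [292.2, 244.9], [260.9, 245.6], [348.7, 265.1]] [[202.0, 244.0], [588.0, 330.0]]
0.25 [[314.6, 254.9], [313.7, 248.0], [292.6, 250.0], [291.3, 243.1], [260.4, 242.9], [348.6, 262.4]] [[200.0, 233.0], [588.0, 318.0]]
```

>>> nudge_tcp(segments=[{"jaw":0},{"jaw":0},{"jaw":0},{"jaw":0}])

```text
t: 16.85
ee_pos: [0.3987, -0.4659, 0.135]
tool_rot: [-0.001, 0.865, 0.502, -0.0]
wrist_force: [0.4, 0.1, 0.1]
opening: 0.0
grip_force: 0.0
```

```bash
python3 -c "
from workcell import r
print(r.job_done())"
```

```text
the job is handed in; nothing more can be done
None
```

I handed the job in at 16.9 s. My last camera check showed the four needles in a flat, tight row against the home rail, the bail matching its fully shut position, and the rake upright on the table off the tray; the hand-in gave no verdict.

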